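# Seat the sample rack's cone in the shaker hub and rock it free

### The job

Lift the round sample rack off its cork ring by the T-grip and mount it on the swing shaker, pointer towards the home mark: turn it gently by feel until the hub's two pins drop into its plate and its cone sits fully home in the hub's cup. Then rock the seated rack by hand nearly to the end of the hub's swing, first anticlockwise (seen from above) and then clockwise, to check that it moves freely. Leave it home and released with its pointer at the home mark; do not drop or force it, and leave the glassware alone.

Things in the scene. Friction and masses are not known exactly. Their poses are not given: they have to be found in the camera images.
- rack: Loose round sample rack, 0.36 to 0.6 kg: aluminium disc of 144 mm diameter, six grey socket rings on top, black T-grip in the middle, solid cone below. Origin on the axis at the underside of its driver plate; z up, -x towards the rim pointer. Plate z = 0 to 12 mm, 96 x 96 mm; disc z = 12 to 20 mm; socket rings up to z = 38 mm, 26 to 70 mm off the axis.
- cone_tip (a point): Middle of the lower end of the rack's aluminium cone, 30 mm below the rack's origin. The cone is 36 mm in diameter at the plate and 20 mm at this end. Beside it the driver plate has two pin slots, at y = +33 and -33 mm of the rack, each 10 mm wide along the rack's x and 16 mm long along its y; in them the pins have 0.03 rad of play.
- rack_grip (a point): Middle of the rack's T-grip, on its axis 66 mm above its origin. The grip bar is 52 mm long along the rack's x, 14 mm thick along its y and 34 mm high (48 to 82 mm above the origin), on a 16 mm post: close the fingers along the rack's y.
- rack_pointer (a point): Tip of the small dark pointer on the rack's rim, 82 mm from the axis on the rack's -x side, 16 mm above its origin.
- cork_ring: Loose cork flask ring, 120 mm outside, 66 mm inside, 36 mm high, origin under its centre. The rack starts parked on it, driver plate on the cork and cone hanging in the hole.
- shaker: Swing shaker fixed to the bench: white housing 184 x 184 mm, top at 50 mm, grey control strip 28 mm deep at the front (-x, towards the robot); origin under the centre of the housing. In its top sits the steel hub.
- hub_top (a point): Middle of the hub's cup mouth, 58 mm above the bench, on the hub's upright axis; axes of the shaker. Steel flange of 86 mm diameter, conical cup of 35 mm diameter at the mouth with the taper of the rack's cone, and two upright pins (8 mm diameter, 10 mm high) on the flange, 33 mm either side of the axis; at mid swing they lie along the shaker's y.
- hub_axis (a point): Same axis, on the cup's floor, 26 mm above the bench. The unpowered hub swings by hand against 0.15 N m of friction, 0.75 rad (43 degrees) either way from mid swing. It starts anywhere from 0.70 rad clockwise to 0.50 rad anticlockwise of that, not reported. Pins and slots meet within 0.05 rad, else the plate rests on the pin tops; turning while pressing drags the hub.
- seat (a point): Point on the hub's axis where the rack's origin lies when the cone is home, 59 mm above the bench; axes of the shaker. On the pin tops the rack's origin is about 8 mm higher. Contacts are stiff: feel down at 15 mm/s or slower and stop at about 5 N; contact forces of 40 N, or letting go more than 1 mm above home, are too much.
- home_mark (a point): Small black raised mark on the housing's front edge, 87.5 mm from the hub's axis on the shaker's -x side, 52.5 mm above the bench.
- glass_a: Plain glass cup, 38 mm diameter, 59 mm high, origin under its centre. Bystander.
- glass_b: Plain glass cup, 38 mm diameter, 63 mm high, origin under its centre. Bystander.
- glass_c: Plain glass cup, 36 mm diameter, 63 mm high, origin under its centre. Bystander.
- beaker: Glass beaker, 74 mm diameter, 96 mm high, origin under its centre. Bystander.

How it is judged (in metres and radians):
On the way, in this order (a step that is already met when the one before it is completed fails the run):
1. The rack's cone is fully home in the hub's cup with the pins in the slots, and not yet rocked (pointer no more than 33 degrees anticlockwise of the home mark) (z of rack in the frame of seat between -0.003 and 0.002 m and horizontal distance between rack and seat below 0.002 m and angle between rack's own z axis and vertical below 0.035 rad and x of rack_pointer in the frame of seat below -0.03 m and y of rack_pointer in the frame of seat above -0.0445 m), for 0.1 s.
2. The seated rack is rocked anticlockwise, its pointer at least 34 degrees from the home mark (z of rack in the frame of seat between -0.003 and 0.002 m and horizontal distance between rack and seat below 0.002 m and angle between rack's own z axis and vertical below 0.035 rad and x of rack_pointer in the frame of seat below -0.03 m and y of rack_pointer in the frame of seat below -0.0463 m), for 0.1 s.
3. The still seated rack is rocked clockwise, its pointer at least 34 degrees to the other side of the home mark (z of rack in the frame of seat between -0.003 and 0.002 m and horizontal distance between rack and seat below 0.002 m and angle between rack's own z axis and vertical below 0.035 rad and x of rack_pointer in the frame of seat below -0.03 m and y of rack_pointer in the frame of seat above 0.0463 m), for 0.1 s.
At the end, for the whole second after the job is handed in: The rack is home in the hub (origin within 2 mm of the seat sideways and in height, level within 2 degrees), at rest and released, its pointer within 6 degrees of the home mark (z of rack in the frame of seat between -0.003 and 0.002 m and horizontal distance between rack and seat below 0.002 m and angle between rack's own z axis and vertical below 0.035 rad and x of rack_pointer in the frame of seat below -0.03 m and y of rack_pointer in the frame of seat between -0.009 and 0.009 m and linear speed of rack below 0.01 m/s and contact force between the fingers and rack below 0.1 N); the robot touches nothing.
It fails at once if The rack is dropped on or forced against the shaker (contact forces over 40 N) (contact force between rack and shaker above 40 N).
It fails at once if The glassware is pushed or tipped (distance of any of glass_a, glass_b, glass_c, beaker from where it was at the start of the episode above 0.02 m or angle between any of glass_a, glass_b, glass_c, beaker's own z axis and vertical above 0.3 rad).
It also fails if it takes over 72 s, if anything falls off the work surface, if the arm or the gripper's body presses on something with over 40 N, if the wrist force passes 120 N, or if a joint passes its speed limit or range.

### The arm

A 6-joint arm with a two-finger parallel gripper is mounted at the origin on a cart in front of the work surface, level with it; the furniture and walls round the work are solid. World frame = base frame: x ahead of the robot, y to its left, z up, the work surface at z = 0. Lengths are in m, angles in degrees, forces in N, time in s.
With the tool pointing down it reaches from about 0.4 to 0.825 m from the base axis. Payload 7 kg.
Tool frame: the origin (TCP) lies at the very end of the fingers, on their centre line; the grasp point (between the pads) lies 19 mm behind it; z points along the fingers, y is the line along which they close (so a half turn about z gives the same grasp; the last joint's range is limited). The gripper opens to 88 mm and grips with 3 to 60 N. Pads are 19 mm wide; open, the fingers measure 130 mm over their backs; the gripper's body (78 mm by 193 mm) begins 47 mm behind the grasp point.
Start: joints at [79.933, 20.546, 0.682, 0, -70.136, -16.507], TCP at [0.302, 0.604, 0.205] pointing down, gripper open.
Joint ranges: [-176.03, 176.03], [-82.01, 121.73], [-58.28, 71.71], [-173.87, 95.51], [-174.79, -0.11], [-173.66, 173.66]. Speed limits (degrees/s): [136.94, 136.94, 172.46, 180, 180, 180].

### API

Orientations are given as [roll, pitch, yaw] about the fixed x, y, z axes, in that order (R = Rz(yaw) Ry(pitch) Rx(roll)).
In Python, from plant import get_state, capture, close_job, regions_of gives the robot as it stands.
- The arm moves only by the tool jog_arm, never from a script. Its argument "moves" is a list of rows, each a list of 3 entries, a list of its own where there are three numbers: the shift along the tool's x, y, z in cm, then the turn about the tool's z in degrees, then the finger opening in cm, from 0 to 8.76. A call has 1 to 12 rows; each row shifts and turns the commanded pose from where the row before left it, along the tool's axes as they then stand; what a row does not reach is not made up. A row lasts 1/8 s, in which the tool goes at most 62.5 mm and 10.7 degrees, less where a joint would pass 70% of its speed; a pose out of reach is approached as far as the arm can. A call is refused whole if a number of a shift passes 6.25 or a number of a turn 10.7, either way. A call with a gripper value outside its range is refused whole. The fingers move at their own pace and stop on an object; "newtons" is the grip in N (left out, the last holds). Time passes only in rows, so rows that do not move let the fingers close. It gives the time, the measured TCP pose, the force, the opening and the grip force at its end, in the units of the state.
- get_state(): the state, without advancing time (a new reading comes with each control period).
- capture(name): name is "side" or "top" or "wrist"; returns a dict with "pixels" (384x512x3 uint8, blue, green, red), "mtx" (3x3 intrinsics, pixels), "world_from_camera" (4x4, takes a point from camera to world coordinates); the wrist camera has in their place "hand_eye" (4x4, takes a point from camera to tool coordinates, whose origin is the TCP and whose axes are the flange's). Camera axes: x right, y down, z forward; pixel columns grow to the right and rows downward; lengths in m; the calibration is good to about 2 mm. A picture is of the moment at which its call begins: read the wrist's pose just before it. There is no depth.
- close_job(): hands the job in; it is judged then, once.
Trained networks look in a picture, given as the dict that the camera call returned (one of the last four; its "shot" number tells which), for a name from the list of things; names that differ only in an ending like _2 or _b are one class to them, and where a whole thing is asked for, a point or a joint stands for the part that bears it (a point fixed in the world has none). Each returns a list of dicts, best first, with "confidence" (0 to 1); they miss things now and then, are a little off and sometimes report something else, mostly with a low value. They report only what shows in the picture. A call takes as long as a camera call.
- regions_of(picture, thing): "pixels" (384x512 bool, what is visible of it) and "pixel" ([column, row] in pixels, amid what is visible of it).
The state is a dict: "time_s": time; "joints": joint angles; "qd": joint speeds; "joint_torque": joint torques, N m; "tcp_pos": TCP position; "eef_rot": TCP orientation; "contact_force": force on the tool from outside, world axes, zero at the start; "moment": the same for the moment, N m; "gripper_width": finger opening in m; "gripper_force": force on a finger pad.
Only numpy, scipy, OpenCV 4.12 (cv2) and the standard library are available. Lean on these libraries where they do the work, as an engineer would, in place of code of your own. Each camera call takes 0.05 s, during which the arm holds its last target. There are 200 camera calls.

## Working session

There is one attempt and no reset: what is moved stays moved. The work goes in short steps, Python scripts to look and compute and a tool call to move; the robot and the scene stay as the last step left them, time stands still between calls to the robot, and variables do not carry over. Pictures are saved under pics/ and viewed, at most 10 in all, crops included, and the job is handed in when it is done.

Besides the shell and the picture viewer there is one more tool, called as a command line: name --argument value ..., lists and objects as JSON in quotes. jog_arm: Moves the arm, as the interface text tells. Its arguments: {"type":"object","properties":{"moves":{"type":"array"},"newtons":{"type":"number"}},"required":["moves"]}

```bash
mkdir -p pics; ls
python3 - <<'E'
from plant import *
import cv2,numpy as np
s=get_state();print({k:s[k] for k in('time_s','tcp_pos','eef_rot','contact_force','gripper_width')})
for n in('top','side'):
    p=capture(n);cv2.imwrite(f'pics/{n}0.png',p['pixels'])
    print(n,p['mtx'].tolist() if hasattr(p['mtx'],'tolist') else p['mtx'],np.round(p['world_from_camera'],4).tolist())
    for t in('rack','rack_grip','rack_pointer','cork_ring','shaker','home_mark','hub_top','glass_a','beaker'):
        try:print(t,[(np.round(r['pixel'],1).tolist(),round(r['confidence'],2),int(r['pixels'].sum())) for r in regions_of(p,t)[:4]])
        except Exception as e:print(t,e)
E
```

```text
pics
{'time_s': 0.0, 'tcp_pos': array([0.30175059, 0.60322326, 0.20409877]), 'eef_rot': array([ 1.79904741e+02, -1.01157504e-02, -2.65807790e+01]), 'contact_force': array([-0.00569783, -0.03893337,  0.78035526]), 'gripper_width': 0.08809303443230744}
top [[357.8524235009894, 0.0, 257.7599805991871], [0.0, 357.8524235009894, 192.5564613560047], [0.0, 0.0, 1.0]] [[-0.0135, -0.9834, 0.1811, 0.3958], [-0.9999, 0.0129, -0.0044, 0.0181], [0.002, -0.1811, -0.9835, 1.0742], [0.0, 0.0, 0.0, 1.0]]
rack [([183.4, 202.9], 0.82, 2008), ([332.0, 211.0], 0.37, 4596)]
rack_grip [([181.1, 202.7], 0.63, 1898)]
rack_pointer [([181.0, 203.8], 0.71, 1977)]
cork_ring []
shaker [([255.2, 152.0], 0.61, 172), ([332.7, 210.4], 0.58, 4714)]
home_mark [([328.1, 211.4], 0.8, 4692)]
hub_top [([328.1, 211.5], 0.59, 4741)]
glass_a [([275.6, 138.3], 0.6, 190), ([253.8, 149.1], 0.57, 170), ([230.2, 144.9], 0.47, 149)]
beaker [([324.5, 129.0], 0.66, 725), ([182.6, 203.5], 0.58, 1994)]
side [[419.3377825009134, 0.0, 253.8298251774012], [0.0, 419.3377825009134, 197.6113633924112], [0.0, 0.0, 1.0]] [[0.7254, 0.5824, -0.367, 0.9143], [0.6883, -0.6126, 0.3885, -0.3348], [0.0015, -0.5344, -0.8452, 0.8682], [0.0, 0.0, 0.0, 1.0]]
rack [([287.5, 284.6], 0.6, 396), ([305.1, 148.5], 0.57, 2279)]
rack_grip [([307.3, 149.5], 0.95, 2269)]
rack_pointer []
cork_ring [([296.4, 175.2], 0.71, 300), ([247.5, 331.9], 0.34, 1611), ([167.4, 271.5], 0.29, 8373)]
shaker [([171.2, 266.8], 0.83, 8328)]
home_mark [([170.3, 268.5], 0.91, 8393)]
hub_top [([167.7, 267.0], 0.73, 8369)]
glass_a [([327.6, 233.2], 0.75, 379), ([301.5, 253.2], 0.74, 389), ([287.7, 284.3], 0.73, 444), ([169.3, 269.1], 0.36, 8259)]
beaker [([249.5, 334.6], 0.91, 1591)]
```

Run:
```python
import cv2
a=cv2.imread('pics/top0.png')[100:270,120:400];cv2.imwrite('pics/topc.png',cv2.resize(a,None,fx=2.8,fy=2.8,interpolation=cv2.INTER_CUBIC))
```

```text
(no output)
```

View pics/topc.png

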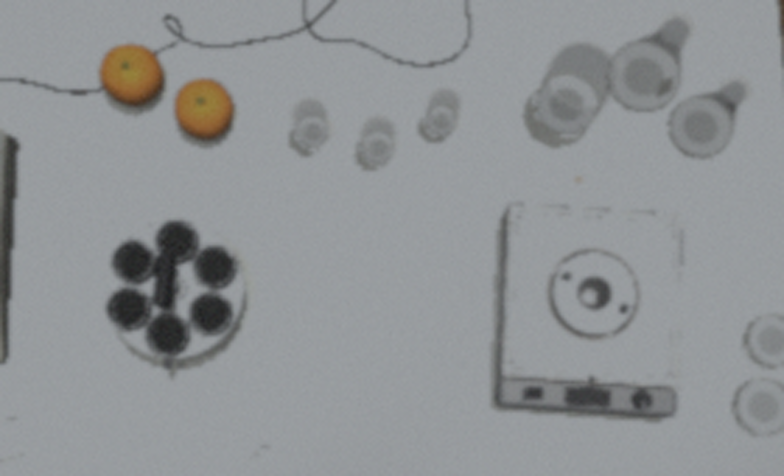

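View pics/side0.png

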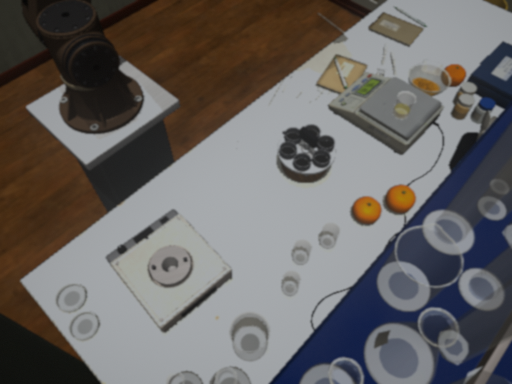

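The top view shows the rack at crop (175,290), with its pointer down at (171,370). The shaker hub is at (594,293), pins at (566,276) and (624,309), home mark at (591,380). The glasses are well clear behind.

```bash
cat > h.py <<'E'
import numpy as np,cv2
from plant import *
from scipy.spatial.transform import Rotation as R
def Twrist(p,s):
    T=np.eye(4);T[:3,:3]=R.from_euler('xyz',s['eef_rot'],degrees=True).as_matrix();T[:3,3]=s['tcp_pos'];return T@p['hand_eye']
def ray(K,T,px,z):
    d=T[:3,:3]@np.linalg.solve(K,[px[0],px[1],1.]);return (T[:3,3]+d*(z-T[2,3])/d[2])[:2]
def proj(K,T,P):
    c=np.linalg.inv(T)@np.r_[P,1];return (K@c[:3]/c[2])[:2]
E
python3 - <<'E'
from h import *
p=capture('top');K,T=p['mtx'],p['world_from_camera']
f=lambda c,z:np.round(ray(K,T,(120+c[0]/2.8,100+c[1]/2.8),z),4)
print('grip',f((165,283),.118),'pointer',f((171,372),.052),'gripends',f((168,258),.118),f((162,308),.118))
print('hub',f((594,293),.058),'pins',f((566,276),.068),f((624,309),.068),'home',f((591,380),.0525))
print('glasses',f((313,132),.05),f((377,148),.05),f((440,120),.05))
s=get_state();w=capture('wrist');print(w['mtx'],w['hand_eye']);cv2.imwrite('pics/w0.png',w['pixels'])
E
```

```text
grip [0.5513 0.2273] pointer [0.4704 0.2332] gripends [0.5758 0.225 ] [0.527  0.2295]
hub [ 0.5449 -0.1995] pins [ 0.5613 -0.1697] [ 0.5266 -0.2269] home [ 0.4566 -0.1931]
glasses [0.723 0.089] [0.7045 0.0212] [ 0.7346 -0.0464]
[[265.97297281   0.         257.80511331]
 [  0.         265.97297281 189.15728529]
 [  0.           0.           1.        ]] [[-8.20631426e-04 -9.67689300e-01 -2.52144294e-01  6.82811222e-02]
 [ 9.99999544e-01 -9.17028223e-04  2.64798166e-04 -6.14140534e-04]
 [-4.87465786e-04 -2.52143962e-01  9.67689612e-01 -1.79482890e-01]
 [ 0.00000000e+00  0.00000000e+00  0.00000000e+00  1.00000000e+00]]
```

jog_arm --moves '[[[0,0,-3],0,8.76],[[4.6,2.6,0],0,8.76],[[4.9,2.8,0],0,8.76],[[4.9,2.8,0],0,8.76],[[4.9,2.8,0],0,8.76],[[4.9,2.8,0],0,8.76],[[4.9,2.8,0],0,8.76],[[4.9,2.8,0],-7.3,8.76],[[3.5,2,0],-7.3,8.76],[[0,0,0],-7.4,8.76],[[0,0,0],0,8.76],[[0,0,0],0,8.76]]'

```text
time_s: 2.6
tcp_pos: [0.5455, 0.2479, 0.2351]
eef_rot: [-180.0, -0.0, -4.7]
contact_force: [0.2, -1.3, -0.6]
gripper_width: 0.0872
gripper_force: 0.0
```

Run:
```python
from h import *
s=get_state();w=capture('wrist');cv2.imwrite('pics/w1.png',w['pixels']);K=w['mtx'];T=Twrist(w,s)
print(s['time_s'],s['tcp_pos'],s['joints'])
for t in('rack_grip','rack'):
  for r in regions_of(w,t)[:2]:print(t,r['pixel'],r['confidence'],r['pixels'].sum(),ray(K,T,r['pixel'],.1))
print('expected grip px',proj(K,T,[.5513,.2273,.118]))
```

```text
2.6 [0.54553047 0.24791516 0.23512034] [ 4.31064341e+01  1.24354694e+01 -6.65440981e+00 -1.19638571e-03
 -7.09035402e+01  4.21841519e+01]
rack_grip [269.5, 159.8] 0.57 9028 [0.56679994 0.23243582]
rack [272.2, 161.8] 0.56 8821 [0.56414752 0.22940444]
rack [470.6, 6.1] 0.4 257 [0.7091552  0.01316958]
expected grip px [275.66460823 175.25397358]
```

View pics/w1.png

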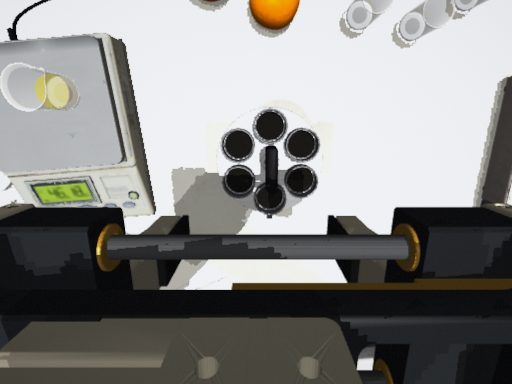

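The wrist view shows the rack at about (270,162), the bar spanning (271,147) to (271,183), and the pointer at about (269,214).

Run:
```python
from h import *
s=get_state();w=capture('wrist');K=w['mtx'];T=Twrist(w,s);im=w['pixels']
rings=[(270,126),(301,145),(301,180),(270,196),(239,180),(238,145)]
P=np.array([ray(K,T,r,.074) for r in rings]);print(np.round(P,4),P.mean(0),np.linalg.norm(P-P.mean(0),axis=1))
for a in[(271,147),(271,183)]:print(ray(K,T,a,.118))
print(ray(K,T,(269.5,216),.052))
cv2.imwrite('pics/w1c.png',cv2.resize(im[95:230,190:350],None,fx=4,fy=4,interpolation=cv2.INTER_CUBIC))
```

```text
[[0.605  0.2283]
 [0.5784 0.1907]
 [0.5329 0.1925]
 [0.5144 0.2346]
 [0.5395 0.2736]
 [0.5849 0.2704]] [0.55918816 0.23166554] [0.04592592 0.04525038 0.04714074 0.04484994 0.04630485 0.04644097]
[0.58345242 0.23063045]
[0.5426157  0.23343384]
[0.47804248 0.23684104]
```

View pics/w1c.png

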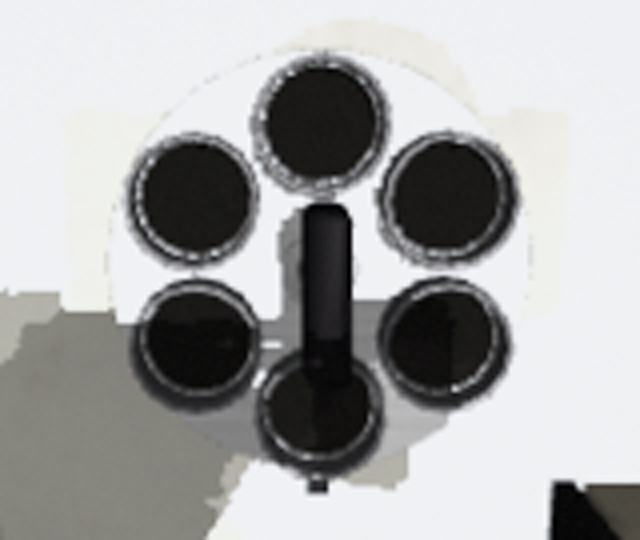

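Run:
```python
from h import *
p=capture('side');K,T=p['mtx'],p['world_from_camera']
print(np.mean([ray(K,T,r,.074) for r in[(291,135),(310,131),(326,143),(321,159),(302,162),(287,150)]],0))
p=capture('top');K,T=p['mtx'],p['world_from_camera']
r=[(120+(x+.5)/2.8-.5,100+(y+.5)/2.8-.5) for x,y in[(176,241),(215,266),(211,313),(167,334),(128,308),(133,261)]]
print(np.mean([ray(K,T,q,.074) for q in r],0))
```

```text
[0.56042416 0.22440217]
[0.55521299 0.23098114]
```

jog_arm --moves '[[[1.4,1.6,0],-0.7,8.76],[[0,0,4],0,8.76],[[0,0,4],0,8.76],[[0,0,3],0,8.76],[[0,0,2],0,8.76],[[0,0,1],0,8.76],[[0,0,1],0,8.76],[[0,0,0],0,8.76],[[0,0,0],0,8.76],[[0,0,0],0,8.76]]'

```text
time_s: 4.15
tcp_pos: [0.5587, 0.2308, 0.0858]
eef_rot: [-180.0, -0.1, -3.9]
contact_force: [1.0, -0.2, -0.7]
gripper_width: 0.0877
gripper_force: 0.0
```

jog_arm --moves '[[[0,0,0],0,4],[[0,0,0],0,3],[[0,0,0],0,2.2],[[0,0,0],0,1.8],[[0,0,0],0,0],[[0,0,0],0,0],[[0,0,0],0,0],[[0,0,0],0,0]]' --newtons 25

```text
time_s: 5.15
tcp_pos: [0.5586, 0.2309, 0.0852]
eef_rot: [-180.0, -0.0, -3.9]
contact_force: [0.7, 1.1, -3.5]
gripper_width: 0.0139
gripper_force: 25.0
```

jog_arm --moves '[[[0,0,0],0,0],[[0,0,0],0,0],[[0,0,-0.5],0,0],[[0,0,-1],0,0],[[0,0,-1.5],0,0],[[0,0,-2],0,0],[[0,0,-3],0,0],[[0,0,-3],0,0],[[0,0,-1.5],0,0],[[0,0,0],0,0],[[0,0,0],0,0]]' --newtons 45

```text
time_s: 6.52
tcp_pos: [0.5576, 0.2302, 0.2088]
eef_rot: [179.9, 0.1, -3.9]
contact_force: [-0.9, -0.2, -5.8]
gripper_width: 0.0136
gripper_force: 45.0
```

jog_arm --moves '[[[-0.3,1.2,0],0,0],[[-0.5,2.4,0],0,0],[[-0.9,4,0],0,0],[[-1.2,4.8,0],0,0],[[-1.2,5,0],0,0],[[-1.2,5,0],0,0],[[-1.2,5,0],0,0],[[-1.2,5,0],0,0],[[-1,4.4,0],0,0],[[-0.7,3.2,0],0,0],[[-0.4,1.8,0],0,0],[[-0.2,1,0],0,0]]'

```text
time_s: 8.02
tcp_pos: [0.428, -0.1911, 0.2099]
eef_rot: [-180.0, 0.0, -4.0]
contact_force: [0.2, 0.4, -6.0]
gripper_width: 0.0135
gripper_force: 45.0
```

jog_arm --moves '[[[0,0,0],0,0],[[0,0,0],0,0],[[0,0,0],0,0],[[0,0,0],0,0]]'

```text
time_s: 8.52
tcp_pos: [0.4299, -0.1892, 0.21]
eef_rot: [-180.0, 0.0, -3.8]
contact_force: [0.1, 0.4, -6.0]
gripper_width: 0.0137
gripper_force: 45.0
```

Run:
```python
from h import *
s=get_state();w=capture('wrist');K=w['mtx'];T=Twrist(w,s);im=w['pixels']
print(s['time_s'],s['tcp_pos'],s['eef_rot'],s['contact_force'],s['moment'],s['joints'])
print(proj(K,T,[.545,-.2,.058]))
cv2.imwrite('pics/w2.png',im)
```

```text
8.525 [ 0.42988034 -0.18923919  0.21003964] [-1.79998699e+02  2.26879114e-03 -3.82263517e+00] [ 0.06992554  0.3723893  -5.97437273] [-0.00462756 -0.04634035  0.02101172] [ 3.40400221e-01  5.94403025e-01 -2.37061446e+01 -1.60425439e-03
 -6.57016207e+01  8.58376247e+01]
[260.53529702  77.86723031]
```

View pics/w2.png

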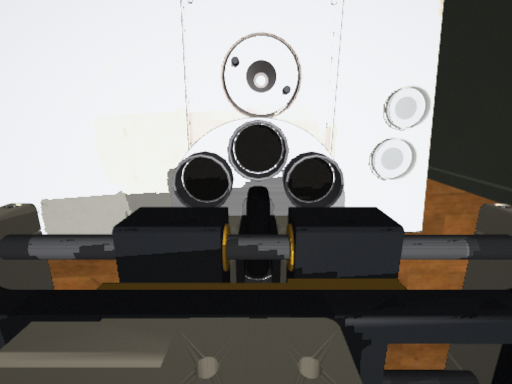

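The hub flange shows at about (261,75), spanning columns 222–300 and rows 33–117. The pins are at (235,61) and (287,90). The held rack's visible rings are at (258,148), (207,180) and (310,181).

Run:
```python
from h import *
s=get_state();w=capture('wrist');K=w['mtx'];T=Twrist(w,s);g=cv2.cvtColor(w['pixels'],cv2.COLOR_BGR2GRAY)
roi=(g[25:125,212:312]<110).astype(np.uint8)
n,l,st,c=cv2.connectedComponentsWithStats(roi)
for i in range(1,n):
    if st[i,4]>15:print(st[i],c[i]+[212,25],np.round(ray(K,T,c[i]+[212,25],.066),4))
# fringe ellipse of flange
pts=[]
for a in np.arange(0,360,6):
    d=np.array([np.cos(np.radians(a)),np.sin(np.radians(a))]);c0=np.array([261.,75])
    rr=np.arange(33,50,.5);v=[cv2.getRectSubPix(g,(1,1),tuple(map(float,c0+r*d)))[0,0] for r in rr]
    if min(v)<170:pts.append(c0+rr[int(np.argmin(v))]*d)
W=np.array([ray(K,T,q,.058) for q in pts])
A=np.c_[2*W,np.ones(len(W))];x=np.linalg.lstsq(A,(W**2).sum(1),rcond=None)[0];print('flange',x[:2],np.sqrt(x[2]+x[:2]@x[:2]),len(W))
# shaker edges on z=.05
for e in[((183,0),(188,130)),((340,0),(333,130))]:
    a,b=[ray(K,T,q,.05) for q in e];d=a-b;print('edge',a,b,np.degrees(np.arctan2(d[1],d[0])))
z=s['tcp_pos'][2]-.011
Rg=[ray(K,T,q,z) for q in[(258,148),(207,180),(310,181)]];print('rings',np.round(Rg,4))
A=np.array(Rg);Rt=R.from_euler('xyz',s['eef_rot'],degrees=True).as_matrix()
print('in tool',np.round([(Rt.T@(np.r_[q,z]-s['tcp_pos']))[:2] for q in A],4))
```

```text
[20 32  7  9 45] [234.75555556  61.24444444] [ 0.5631 -0.1723]
[ 35  36  29  29 426] [261.8028169   71.79107981] [ 0.5501 -0.2018]
[11 46  8 29 36] [225.30555556  86.44444444] [ 0.5375 -0.1592]
[76 55 11 25 29] [294.06896552  92.75862069] [ 0.5254 -0.2373]
[71 62  7  7 23] [285.47826087  90.65217391] [ 0.5283 -0.2276]
flange [ 0.5454176  -0.20073917] 0.04421222521453226 56
edge [ 0.63252112 -0.11939347] [ 0.49180388 -0.10606146] -5.412231061714706
edge [ 0.62074292 -0.29371343] [ 0.47958439 -0.28645025] -2.9455043024557965
rings [[ 0.4788 -0.1925]
 [ 0.4581 -0.1536]
 [ 0.4522 -0.229 ]]
in tool [[ 0.0491 -0.0001]
 [ 0.0258 -0.0375]
 [ 0.0249  0.0381]]
```

jog_arm --moves '[[[0,0,0],5,0],[[0,0,0],9,0],[[0,0,0],9,0],[[0,0,0],5.2,0],[[1,-0.5,0],0,0],[[2.2,-1.1,0],0,0],[[3,-1.5,0],0,0],[[2.4,-1.2,0],0,0],[[1.2,-0.6,0],0,0],[[0.5,-0.2,0],0,0],[[0,0,0],0,0],[[0,0,0],0,0]]'

```text
time_s: 10.12
tcp_pos: [0.5434, -0.2011, 0.2103]
eef_rot: [-180.0, 0.0, -32.1]
contact_force: [-0.5, -0.6, -6.0]
gripper_width: 0.0135
gripper_force: 45.0
```

jog_arm --moves '[[[0,0,1.5],0,0],[[0,0,2],0,0],[[0,0,1.2],0,0],[[0,0,0.5],0,0],[[0,0,0],0,0],[[0,0,0],0,0],[[0,0,0],0,0]]'

```text
time_s: 11.0
tcp_pos: [0.5444, -0.2012, 0.1587]
eef_rot: [-180.0, -0.1, -32.1]
contact_force: [-0.2, -0.4, -4.9]
gripper_width: 0.0133
gripper_force: 45.0
```

Run:
```python
from h import *
s=get_state();print(s['time_s'],s['tcp_pos'],s['eef_rot'],s['contact_force'],s['moment'])
p=capture('top');a=p['pixels'][150:260,270:390];b=capture('side')['pixels'][200:320,100:240]
cv2.imwrite('pics/m3.png',np.hstack([cv2.resize(a,(400,400),interpolation=cv2.INTER_CUBIC),cv2.resize(b,(400,400),interpolation=cv2.INTER_CUBIC)]))
```

```text
11.0 [ 0.54443053 -0.20122165  0.15866811] [-1.79972721e+02 -5.61320854e-02 -3.20714098e+01] [-0.15481161 -0.449531   -4.92025141] [-0.02073197 -0.0420716  -0.03411587]
```

jog_arm --moves '[[[0.04,-0.09,0.8],0,0],[[0,0,0.6],0,0],[[0,0,0.3],0,0],[[0,0,0.18],0,0],[[0,0,0.18],0,0],[[0,0,0.18],0,0],[[0,0,0.18],0,0],[[0,0,0.18],0,0]]'

```text
time_s: 12.1
tcp_pos: [0.5449, -0.2007, 0.132]
eef_rot: [-180.0, -0.0, -32.1]
contact_force: [0.8, 0.2, -5.0]
gripper_width: 0.0132
gripper_force: 45.0
```

jog_arm --moves '[[[0,0,0.18],0,0],[[0,0,0.18],0,0],[[0,0,0.18],0,0],[[0,0,0.18],0,0]]'

```text
time_s: 12.6
tcp_pos: [0.5449, -0.2007, 0.1247]
eef_rot: [180.0, 0.0, -32.1]
contact_force: [0.4, -0.3, -5.3]
gripper_width: 0.0134
gripper_force: 45.0
```

jog_arm --moves '[[[0,0,0.18],0,0],[[0,0,0.15],0,0],[[0,0,0],0,0]]'

```text
time_s: 12.98
tcp_pos: [0.5448, -0.2006, 0.1214]
eef_rot: [180.0, 0.0, -32.1]
contact_force: [-0.2, 0.6, -5.7]
gripper_width: 0.0134
gripper_force: 45.0
```

jog_arm --moves '[[[0,0,0.15],0,0],[[0,0,0.15],0,0],[[0,0,0.1],0,0]]'

```text
time_s: 13.35
tcp_pos: [0.5451, -0.2007, 0.1176]
eef_rot: [-180.0, -0.0, -32.1]
contact_force: [0.2, 0.2, -5.1]
gripper_width: 0.0135
gripper_force: 45.0
```

jog_arm --moves '[[[0,0,0.1],0,0],[[0,0,0.1],0,0],[[0,0,0],0,0]]'

```text
time_s: 13.72
tcp_pos: [0.5455, -0.2007, 0.1162]
eef_rot: [-180.0, -0.1, -32.1]
contact_force: [2.1, 0.1, -0.5]
gripper_width: 0.0135
gripper_force: 45.0
```

Run:
```python
from h import *
for i in range(4):
    p=capture('top' if i%2 else 'side');s=get_state();print(s['time_s'],np.round(s['tcp_pos'],4),np.round(s['eef_rot'],2),np.round(s['contact_force'],2),np.round(s['moment'],3))
```

```text
13.775 [ 0.5455 -0.2007  0.1162] [-1.7998e+02 -7.0000e-02 -3.2060e+01] [ 0.82  0.01 -0.32] [ 0.092 -0.356 -0.07 ]
13.825 [ 0.5455 -0.2007  0.1161] [-1.7997e+02 -7.0000e-02 -3.2060e+01] [ 0.82  1.95 -0.11] [ 0.097 -0.366 -0.039]
13.875 [ 0.5454 -0.2007  0.1161] [-1.7997e+02 -7.0000e-02 -3.2060e+01] [ 0.62 -0.02  0.  ] [ 0.122 -0.481 -0.071]
13.925 [ 0.5454 -0.2007  0.116 ] [-1.7998e+02 -6.0000e-02 -3.2060e+01] [ 0.89  0.32 -0.39] [ 0.162 -0.449 -0.014]
```

jog_arm --moves '[[[-0.05,0,0],0,0],[[0,0,0],0,0]]'

```text
time_s: 14.18
tcp_pos: [0.5451, -0.2005, 0.116]
eef_rot: [-180.0, -0.1, -32.1]
contact_force: [3.2, 0.0, 1.2]
gripper_width: 0.0137
gripper_force: 45.0
```

jog_arm --moves '[[[-0.05,0,0],0,0],[[0,0,0],0,0]]'

```text
time_s: 14.42
tcp_pos: [0.5447, -0.2002, 0.116]
eef_rot: [-180.0, -0.1, -32.1]
contact_force: [3.0, -0.6, 2.0]
gripper_width: 0.0133
gripper_force: 45.0
```

jog_arm --moves '[[[0,0,-0.03],1,0],[[0,0,0],0,0]]'

```text
time_s: 14.68
tcp_pos: [0.5444, -0.2001, 0.116]
eef_rot: [-180.0, -0.0, -33.1]
contact_force: [3.9, -0.1, 0.5]
gripper_width: 0.0134
gripper_force: 45.0
```

jog_arm --moves '[[[0,0,0],1,0],[[0,0,0],0,0]]'

```text
time_s: 14.92
tcp_pos: [0.5443, -0.2001, 0.116]
eef_rot: [-180.0, -0.0, -34.1]
contact_force: [4.0, 0.6, 2.6]
gripper_width: 0.0137
gripper_force: 45.0
```

jog_arm --moves '[[[0,0,0],1,0],[[0,0,0],0,0]]'

```text
time_s: 15.18
tcp_pos: [0.5444, -0.2002, 0.1161]
eef_rot: [-180.0, -0.0, -35.1]
contact_force: [3.7, 0.5, 3.3]
gripper_width: 0.0134
gripper_force: 45.0
```

Run:
```python
from h import *
s=get_state();print(s['time_s'],np.round(s['tcp_pos'],4),np.round(s['eef_rot'],2),np.round(s['contact_force'],2),np.round(s['moment'],3))
a=capture('wrist')['pixels'];cv2.imwrite('pics/w3.png',a)
```

```text
15.175 [ 0.5444 -0.2002  0.1161] [-1.7999e+02 -4.0000e-02 -3.5080e+01] [3.68 0.48 3.31] [-0.296 -1.766  0.149]
```

View pics/w3.png

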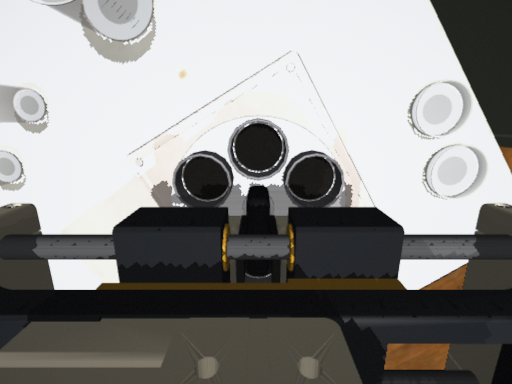

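jog_arm --moves '[[[0,0,-0.05],-1.5,0],[[0.05,0,0],-1.5,0],[[0.05,0,0],0,0],[[0,0,0],0,0]]'

```text
time_s: 15.72
tcp_pos: [0.5445, -0.2005, 0.1161]
eef_rot: [180.0, 0.0, -32.1]
contact_force: [2.6, 1.3, 1.4]
gripper_width: 0.0135
gripper_force: 45.0
```

```bash
cat > st.py <<'E'
from h import *
L=[]
for i in range(3):
    capture('side');s=get_state();L.append(np.r_[s['tcp_pos']*1000,s['eef_rot'][2],s['contact_force'],s['moment']*10])
print(s['time_s'],np.round(np.mean(L,0),2),'mm | yaw | F | M*10')
E
python3 st.py
```

```text
15.875 [ 544.52 -200.53  116.16  -32.09    2.45    1.7     2.28    3.87  -12.29
   -0.98] mm | yaw | F | M*10
```

jog_arm --moves '[[[0,0,-0.2],0,0],[[0,0,-0.3],0,0],[[0,0,0],0,0],[[0,0,0],0,0]]'

```text
time_s: 16.38
tcp_pos: [0.544, -0.2006, 0.1208]
eef_rot: [180.0, 0.1, -32.1]
contact_force: [0.9, 0.0, -6.9]
gripper_width: 0.0134
gripper_force: 45.0
```

```bash
python3 st.py
```

```text
16.525 [ 5.4411e+02 -2.0060e+02  1.2094e+02 -3.2080e+01  8.8000e-01  2.1000e-01
 -5.3400e+00 -9.0000e-01 -2.8300e+00  2.4000e-01] mm | yaw | F | M*10
```

jog_arm --moves '[[[0,0,0.15],0,0],[[0,0,0.15],0,0],[[-0.08,0,0],0,0],[[0,0,0],0,0]]'

```text
time_s: 17.02
tcp_pos: [0.5444, -0.2003, 0.1184]
eef_rot: [-180.0, -0.0, -32.1]
contact_force: [0.9, -1.0, -6.2]
gripper_width: 0.0137
gripper_force: 45.0
```

jog_arm --moves '[[[-0.06,0,0],0,0],[[0,0,0],0,0]]'

```text
time_s: 17.27
tcp_pos: [0.544, -0.2, 0.1185]
eef_rot: [-180.0, -0.0, -32.1]
contact_force: [2.0, -1.3, -6.5]
gripper_width: 0.0137
gripper_force: 45.0
```

jog_arm --moves '[[[-0.06,0,0],0,0],[[0,0,0],0,0]]'

```text
time_s: 17.52
tcp_pos: [0.5435, -0.1997, 0.1186]
eef_rot: [-180.0, -0.0, -32.1]
contact_force: [3.2, -1.9, -6.1]
gripper_width: 0.0131
gripper_force: 45.0
```

jog_arm --moves '[[[0.2,0,0],0,0],[[0.2,0,0],0,0],[[0.1,0,0],0,0],[[0,0,0],0,0]]'

```text
time_s: 18.02
tcp_pos: [0.547, -0.2022, 0.1181]
eef_rot: [180.0, 0.0, -32.1]
contact_force: [0.2, 0.5, -5.5]
gripper_width: 0.0135
gripper_force: 45.0
```

jog_arm --moves '[[[0.1,0,0],0,0],[[0,0,0],0,0]]'

```text
time_s: 18.27
tcp_pos: [0.5483, -0.2027, 0.1184]
eef_rot: [-180.0, 0.0, -32.1]
contact_force: [-0.3, -0.9, -5.9]
gripper_width: 0.0134
gripper_force: 45.0
```

jog_arm --moves '[[[0.1,0,0],0,0],[[0,0,0],0,0]]'

```text
time_s: 18.52
tcp_pos: [0.5491, -0.2033, 0.1183]
eef_rot: [180.0, 0.0, -32.1]
contact_force: [0.6, 0.2, -6.1]
gripper_width: 0.0133
gripper_force: 45.0
```

jog_arm --moves '[[[0.1,0,0],0,0],[[0,0,0],0,0]]'

```text
time_s: 18.77
tcp_pos: [0.5499, -0.2038, 0.1183]
eef_rot: [180.0, 0.0, -32.1]
contact_force: [-0.3, 0.7, -5.4]
gripper_width: 0.0135
gripper_force: 45.0
```

jog_arm --moves '[[[0.08,0,0],0,0],[[0,0,0],0,0]]'

```text
time_s: 19.02
tcp_pos: [0.5504, -0.2042, 0.1183]
eef_rot: [180.0, 0.0, -32.1]
contact_force: [-1.7, 1.3, -4.6]
gripper_width: 0.0133
gripper_force: 45.0
```

jog_arm --moves '[[[-0.2,-0.02,0],0,0],[[-0.17,-0.03,0],0,0],[[0,0,0],0,0]]'

```text
time_s: 19.4
tcp_pos: [0.5478, -0.2018, 0.1184]
eef_rot: [-180.0, -0.0, -32.1]
contact_force: [-0.6, -0.3, -6.3]
gripper_width: 0.0134
gripper_force: 45.0
```

jog_arm --moves '[[[0,0,0.12],0,0],[[0,0,0.1],0,0],[[0,0,0],0,0]]'

```text
time_s: 19.77
tcp_pos: [0.5477, -0.2019, 0.116]
eef_rot: [180.0, 0.0, -32.1]
contact_force: [-0.3, -0.3, -6.0]
gripper_width: 0.0132
gripper_force: 45.0
```

jog_arm --moves '[[[0,0,0.08],0,0],[[0,0,0],0,0]]'

```text
time_s: 20.02
tcp_pos: [0.5477, -0.2018, 0.1153]
eef_rot: [-180.0, 0.0, -32.1]
contact_force: [-1.1, 0.1, -6.3]
gripper_width: 0.0135
gripper_force: 45.0
```

No pin contact, so the pins may be entering the slots. I'll continue in small steps.

jog_arm --moves '[[[0,0,0.1],0,0],[[0,0,0.08],0,0],[[0,0,0],0,0]]'

```text
time_s: 20.4
tcp_pos: [0.5477, -0.2018, 0.1135]
eef_rot: [180.0, 0.0, -32.1]
contact_force: [-0.2, -0.9, -5.9]
gripper_width: 0.0135
gripper_force: 45.0
```

jog_arm --moves '[[[0,0,0.1],0,0],[[0,0,0],0,0]]'

```text
time_s: 20.65
tcp_pos: [0.5477, -0.2018, 0.1125]
eef_rot: [180.0, 0.0, -32.1]
contact_force: [-0.4, 0.8, -4.6]
gripper_width: 0.0138
gripper_force: 45.0
```

jog_arm --moves '[[[0,0,0.1],0,0],[[0,0,0],0,0]]'

```text
time_s: 20.9
tcp_pos: [0.5478, -0.2019, 0.1115]
eef_rot: [180.0, 0.0, -32.1]
contact_force: [-1.2, -0.2, -4.2]
gripper_width: 0.0132
gripper_force: 45.0
```

jog_arm --moves '[[[0,0,0.1],0,0],[[0,0,0],0,0]]'

```text
time_s: 21.15
tcp_pos: [0.5477, -0.2019, 0.1105]
eef_rot: [180.0, 0.0, -32.1]
contact_force: [-0.5, 0.4, -4.6]
gripper_width: 0.0134
gripper_force: 45.0
```

jog_arm --moves '[[[0,0,0.07],0,0],[[0,0,0],0,0]]'

```text
time_s: 21.4
tcp_pos: [0.5478, -0.2019, 0.1098]
eef_rot: [-180.0, -0.0, -32.1]
contact_force: [0.8, -0.7, -5.0]
gripper_width: 0.0135
gripper_force: 45.0
```

jog_arm --moves '[[[0,0,0.06],0,0],[[0,0,0],0,0]]'

```text
time_s: 21.65
tcp_pos: [0.5478, -0.2019, 0.1093]
eef_rot: [-180.0, -0.0, -32.1]
contact_force: [-0.8, 0.1, -4.7]
gripper_width: 0.0135
gripper_force: 45.0
```

jog_arm --moves '[[[0,0,0.05],0,0],[[0,0,0],0,0]]'

```text
time_s: 21.9
tcp_pos: [0.5479, -0.2019, 0.1089]
eef_rot: [-180.0, -0.0, -32.1]
contact_force: [-0.3, 1.0, -2.0]
gripper_width: 0.0135
gripper_force: 45.0
```

jog_arm --moves '[[[0,0,0.05],0,0],[[0,0,0],0,0]]'

```text
time_s: 22.15
tcp_pos: [0.548, -0.2019, 0.1087]
eef_rot: [-180.0, -0.0, -32.1]
contact_force: [-1.6, 1.0, 1.1]
gripper_width: 0.0135
gripper_force: 45.0
```

jog_arm --moves '[[[0,0,0.04],0,0],[[0,0,0],0,0]]'

```text
time_s: 22.4
tcp_pos: [0.5483, -0.2021, 0.1086]
eef_rot: [-180.0, -0.1, -32.1]
contact_force: [-1.9, 1.3, 6.1]
gripper_width: 0.0137
gripper_force: 45.0
```

jog_arm --moves '[[[-0.03,0,-0.04],0,0],[[0,0,0],0,0],[[0,0,0],-2,0],[[0,0,0],-3,0],[[0,0,0],-3,0],[[0,0,0],0,0]]'

```text
time_s: 23.15
tcp_pos: [0.5479, -0.2016, 0.1085]
eef_rot: [-180.0, -0.0, -24.0]
contact_force: [1.0, 1.8, 5.1]
gripper_width: 0.0136
gripper_force: 45.0
```

```bash
python3 st.py
python3 - <<'E'
from h import *
s=get_state();w=capture('wrist');b=capture('side')['pixels'][190:330,90:260]
cv2.imwrite('pics/m4.png',np.hstack([cv2.resize(w['pixels'],(400,330)),cv2.resize(b,(400,330),interpolation=cv2.INTER_CUBIC)]))
E
```

```text
23.3 [ 5.4790e+02 -2.0168e+02  1.0850e+02 -2.4090e+01  6.0000e-01  1.1400e+00
  4.5400e+00  5.3900e+00 -1.6500e+00  3.1000e-01] mm | yaw | F | M*10
```

View pics/m4.png

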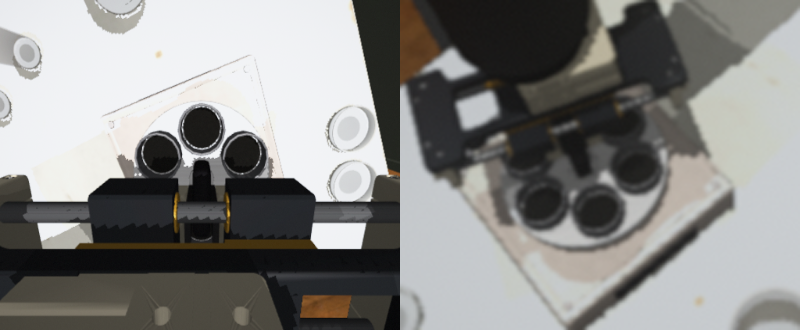

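The pictures show the rack level and low on the hub, in the middle of the housing.

jog_arm --moves '[[[0,0,-0.03],-3,0],[[0,0,0],-4,0],[[0,0,0],-4,0],[[0,0,0],-4,0],[[0,0,0],-2,0],[[0,0,0],0,0]]'

```text
time_s: 24.15
tcp_pos: [0.5478, -0.2015, 0.1085]
eef_rot: [-180.0, -0.0, -7.1]
contact_force: [1.5, 4.1, 2.9]
gripper_width: 0.0133
gripper_force: 45.0
```

```bash
python3 st.py
```

```text
24.3 [ 5.4773e+02 -2.0151e+02  1.0851e+02 -7.1300e+00  1.9500e+00  2.9900e+00
  2.8800e+00  1.2770e+01 -8.4400e+00 -5.0000e-01] mm | yaw | F | M*10
```

jog_arm --moves '[[[0.03,-0.08,0],0,0],[[0,-0.08,0],-3,0],[[0,-0.02,0],-4,0],[[0,-0.02,0],-4,0],[[0,-0.02,0],-4,0],[[0,-0.02,0],-4,0],[[0,0,0],0,0]]'

```text
time_s: 25.18
tcp_pos: [0.5477, -0.2, 0.1085]
eef_rot: [180.0, 0.0, 11.9]
contact_force: [1.6, -2.8, 1.7]
gripper_width: 0.0133
gripper_force: 45.0
```

```bash
python3 st.py
```

```text
25.325 [ 5.4773e+02 -1.9988e+02  1.0852e+02  1.1840e+01  1.1000e+00 -2.2700e+00
  1.1000e+00 -1.1160e+01 -5.5900e+00  3.9000e-01] mm | yaw | F | M*10
```

jog_arm --moves '[[[0,0,0],-3,0],[[0,0,0],-4,0],[[0,0,0],-4,0],[[0,0,0],-4,0],[[0,0,0],-4,0],[[0,0,0],-2,0],[[0,0,0],0,0]]'

```text
time_s: 26.2
tcp_pos: [0.5477, -0.1993, 0.1085]
eef_rot: [-180.0, 0.0, 32.9]
contact_force: [0.2, -0.0, 2.4]
gripper_width: 0.0136
gripper_force: 45.0
```

```bash
python3 st.py
```

```text
26.35 [ 5.4767e+02 -1.9935e+02  1.0848e+02  3.2860e+01 -1.0400e+00 -7.5000e-01
  2.7800e+00 -4.1400e+00  8.0000e-02 -5.9000e-01] mm | yaw | F | M*10
```

jog_arm --moves '[[[0,0,0],-1.5,0],[[0,0,0],0,0],[[0,0,0],0,0],[[0,0.01,0],3,0],[[0,0.02,0],5,0],[[0,0.02,0],5,0],[[0,0.02,0],5,0],[[0,0.02,0],5,0],[[0,0.02,0],5,0],[[0,0.02,0],4,0],[[0,0,0],0,0]]'

```text
time_s: 27.72
tcp_pos: [0.5483, -0.2005, 0.1085]
eef_rot: [-180.0, 0.0, 2.5]
contact_force: [-1.4, -0.2, 3.0]
gripper_width: 0.0134
gripper_force: 45.0
```

```bash
python3 st.py
```

```text
27.875 [ 5.4827e+02 -2.0048e+02  1.0848e+02  2.5100e+00 -1.2600e+00  2.2000e-01
  2.9200e+00 -5.0000e-02  3.7500e+00 -2.5000e-01] mm | yaw | F | M*10
```

jog_arm --moves '[[[-0.01,0.01,0],3,0],[[-0.01,0.02,0],5,0],[[0,0.02,0],5,0],[[0,0.02,0],5,0],[[0,0.02,0],5,0],[[0,0.01,0],3,0],[[0,0,0],0,0]]'

```text
time_s: 28.75
tcp_pos: [0.548, -0.2014, 0.1085]
eef_rot: [-180.0, 0.0, -23.5]
contact_force: [-0.7, 0.9, 3.1]
gripper_width: 0.0135
gripper_force: 45.0
```

```bash
python3 st.py
```

```text
28.9 [ 5.4807e+02 -2.0145e+02  1.0849e+02 -2.3480e+01 -3.3000e-01  1.2000e+00
  2.3500e+00  2.2700e+00  2.1500e+00  5.0000e-02] mm | yaw | F | M*10
```

jog_arm --moves '[[[0,0.01,0],3,0],[[0,0.02,0],4,0],[[0,0.02,0],4,0],[[0,0.02,0],4,0],[[0,0.01,0],4,0],[[0,0,0],0,0],[[0,0,0],0,0]]'

```text
time_s: 29.78
tcp_pos: [0.5477, -0.2021, 0.1085]
eef_rot: [-180.0, 0.0, -42.5]
contact_force: [-0.4, 1.9, 2.1]
gripper_width: 0.0132
gripper_force: 45.0
```

```bash
python3 st.py
python3 - <<'E'
from h import *
a=capture('wrist')['pixels'];t=capture('top')['pixels']
cv2.imwrite('pics/m5.png',np.hstack([cv2.resize(a[60:230,90:430],(440,440*170//340)),cv2.resize(t[165:265,270:434],(360,220),interpolation=cv2.INTER_CUBIC)]))
E
```

```text
29.925 [ 5.4767e+02 -2.0213e+02  1.0851e+02 -4.2510e+01 -1.8000e-01  1.3100e+00
  1.6800e+00  6.5600e+00  1.3000e+00 -3.5000e-01] mm | yaw | F | M*10
```

View pics/m5.png

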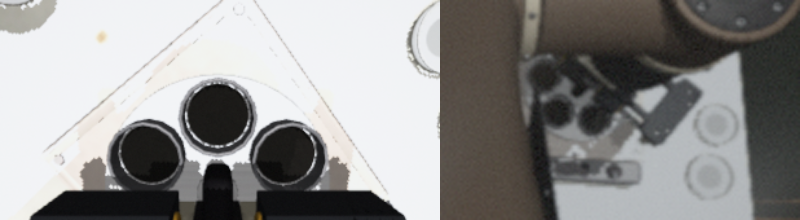

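The rings sit symmetrically ahead of the gripper, so the rack has not slipped. The back corners of the housing are visible.

Run:
```python
from h import *
s=get_state();w=capture('wrist');K=w['mtx'];T=Twrist(w,s);k=340/440
q=lambda c,r:ray(K,T,(90+c*k,60+r*k),.05)
l,b,r=q(48,150),q(226,0),q(390,190)
b2=q(250,0)
d=l-b;print('back edge yaw',np.degrees(np.arctan2(-d[0],d[1])));d=b2-r;print('side edge',np.degrees(np.arctan2(d[1],d[0])))
```

```text
back edge yaw -4.746295786487572
side edge -2.9894010380353193
```

jog_arm --moves '[[[0,-0.01,0],-3,0],[[0,-0.02,0],-5,0],[[0,-0.02,0],-5,0],[[0,-0.02,0],-5,0],[[0,-0.02,0],-5,0],[[0,-0.02,0],-5,0],[[0,-0.02,0],-5,0],[[0,-0.01,0],-3.3,0],[[0,0,0],-2,0],[[0,0,0],0,0]]'

```text
time_s: 31.32
tcp_pos: [0.5482, -0.201, 0.1085]
eef_rot: [-180.0, 0.0, -4.3]
contact_force: [-0.9, 2.4, 1.7]
gripper_width: 0.0135
gripper_force: 45.0
```

```bash
python3 st.py
```

```text
31.475 [ 5.4824e+02 -2.0099e+02  1.0849e+02 -4.3100e+00  1.0000e-01  1.1900e+00
  1.7600e+00  4.9300e+00  1.1600e+00 -5.6000e-01] mm | yaw | F | M*10
```

jog_arm --moves '[[[0,-0.05,-0.02],0,0],[[0,0,0],0,0],[[0,0,0],0,0]]' --newtons 6

```text
time_s: 31.85
tcp_pos: [0.5482, -0.2006, 0.1085]
eef_rot: [180.0, 0.0, -4.3]
contact_force: [0.7, -2.4, -1.4]
gripper_width: 0.0139
gripper_force: 6.0
```

jog_arm --moves '[[[0,0,0],0,1.8],[[0,0,0],0,2.5],[[0,0,0],0,4],[[0,0,0],0,6],[[0,0,0],0,8],[[0,0,0],0,8],[[0,0,0],0,8]]'

```text
time_s: 32.72
tcp_pos: [0.5484, -0.2005, 0.1088]
eef_rot: [-180.0, -0.0, -4.3]
contact_force: [-0.9, -0.0, 0.7]
gripper_width: 0.0695
gripper_force: 0.0
```

jog_arm --moves '[[[0,0,-0.5],0,8],[[0,0,-2],0,8],[[0,0,-4],0,8],[[0,0,-5],0,8],[[-3,0,-3],0,8],[[-5,0,0],0,8],[[-3,0,0],0,8],[[0,0,0],0,8],[[0,0,0],0,8]]'

```text
time_s: 33.85
tcp_pos: [0.4391, -0.1924, 0.2544]
eef_rot: [180.0, -0.1, -4.3]
contact_force: [0.7, -0.6, -0.3]
gripper_width: 0.0804
gripper_force: 0.0
```

```bash
python3 st.py
python3 - <<'E'
from h import *
a=capture('wrist');b=capture('side')['pixels'][200:330,90:250]
print(get_state()['tcp_pos'])
np.savez('w6',K=a['mtx'],T=Twrist(a,get_state()))
cv2.imwrite('pics/m6.png',np.hstack([cv2.resize(a['pixels'],(450,338)),cv2.resize(b,(350,338),interpolation=cv2.INTER_CUBIC)]))
E
```

```text
34.0 [ 4.3931e+02 -1.9233e+02  2.5375e+02 -4.2700e+00  3.0000e-02 -1.9000e-01
 -5.9000e-01 -6.4000e-01 -3.6000e-01 -9.0000e-02] mm | yaw | F | M*10
[ 0.43907289 -0.1923057   0.25333454]
```

View pics/m6.png

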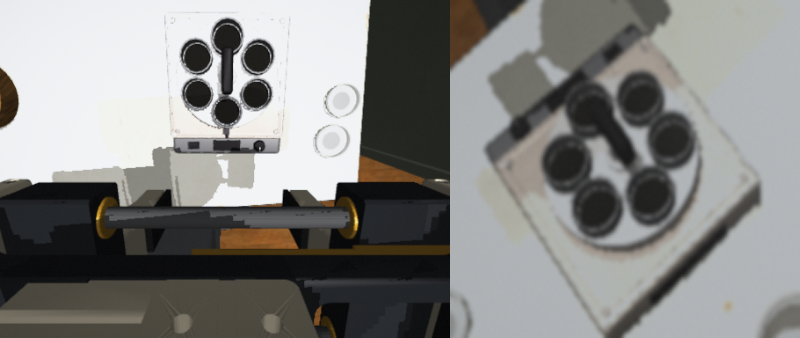

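The rack sits level and centred on the shaker, and its pointer at (226,131) lines up with the home mark just below it. The gripper is clear.

```bash
python3 -c "
from plant import close_job
print(close_job())"
```

```text
the job is handed in; nothing more can be done
None
```

I mounted the rack on the shaker and seated it on the hub, rocked it about 38° each way, released it with the pointer at the home mark, and handed the job in at about 34 s; the hand-in returned no verdict.

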